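# Thread cones on the rack in order of shade

## Task

Put the four loose cones of thread on the four empty spindles of the thread rack, one on each and right down on its disc, so that the whole row runs steadily from light to dark: the white cone, then the palest of the four, and so on to the darkest beside the black cone. Leave the white and black cones on their spindles, and knock no cone over.

Things in the scene. Friction and masses are not known exactly. Their poses are not given: they have to be found in the camera images.
- cone_pale_pink: Loose cone of pale pink (the lightest of the four) sewing thread. Upright, 98 mm tall; the thread tapers from 56 mm across at the foot to 41 at 88 mm up (45 at 65 mm up: grip there), white neck 25 mm across on top. Hollow, open below: bore 40 mm wide at the foot, 30 at 56 mm up, top closed. 80 to 170 g. Origin: centre of underside, z up.
- cone_rose: Loose cone of rose pink (second lightest) sewing thread. Upright, 98 mm tall; the thread tapers from 56 mm across at the foot to 41 at 88 mm up (45 at 65 mm up: grip there), white neck 25 mm across on top. Hollow, open below: bore 40 mm wide at the foot, 30 at 56 mm up, top closed. 80 to 170 g. Origin: centre of underside, z up.
- cone_raspberry: Loose cone of raspberry, a deep pinkish red (second darkest) sewing thread. Upright, 98 mm tall; the thread tapers from 56 mm across at the foot to 41 at 88 mm up (45 at 65 mm up: grip there), white neck 25 mm across on top. Hollow, open below: bore 40 mm wide at the foot, 30 at 56 mm up, top closed. 80 to 170 g. Origin: centre of underside, z up.
- cone_burgundy: Loose cone of very dark burgundy red (the darkest of the four) sewing thread. Upright, 98 mm tall; the thread tapers from 56 mm across at the foot to 41 at 88 mm up (45 at 65 mm up: grip there), white neck 25 mm across on top. Hollow, open below: bore 40 mm wide at the foot, 30 at 56 mm up, top closed. 80 to 170 g. Origin: centre of underside, z up.
- cone_white: Cone of white sewing thread, already on the last spindle at one end of the rack. Upright, 98 mm tall; the thread tapers from 56 mm across at the foot to 41 at 88 mm up (45 at 65 mm up: grip there), white neck 25 mm across on top. Hollow, open below: bore 40 mm wide at the foot, 30 at 56 mm up, top closed. 80 to 170 g. Origin: centre of underside, z up.
- cone_black: Cone of black sewing thread, already on the last spindle at one end of the rack. Upright, 98 mm tall; the thread tapers from 56 mm across at the foot to 41 at 88 mm up (45 at 65 mm up: grip there), white neck 25 mm across on top. Hollow, open below: bore 40 mm wide at the foot, 30 at 56 mm up, top closed. 80 to 170 g. Origin: centre of underside, z up.
- spindle_a: Empty spindle of the thread rack (four alike; letters in no order): green disc 52 mm wide, 4 thick, on it a cone stands; upright pin 9 mm wide, tip 64 mm above the disc underside. Fixed on a beech board 476x92 mm, top 22 mm above the table: six spindles in a straight row 80 mm apart. Cone home: underside 26 mm above the table. Origin: centre of disc underside; y runs along the row.
- spindle_b: Empty spindle of the thread rack (four alike; letters in no order): green disc 52 mm wide, 4 thick, on it a cone stands; upright pin 9 mm wide, tip 64 mm above the disc underside. Fixed on a beech board 476x92 mm, top 22 mm above the table: six spindles in a straight row 80 mm apart. Cone home: underside 26 mm above the table. Origin: centre of disc underside; y runs along the row.
- spindle_c: Empty spindle of the thread rack (four alike; letters in no order): green disc 52 mm wide, 4 thick, on it a cone stands; upright pin 9 mm wide, tip 64 mm above the disc underside. Fixed on a beech board 476x92 mm, top 22 mm above the table: six spindles in a straight row 80 mm apart. Cone home: underside 26 mm above the table. Origin: centre of disc underside; y runs along the row.
- spindle_d: Empty spindle of the thread rack (four alike; letters in no order): green disc 52 mm wide, 4 thick, on it a cone stands; upright pin 9 mm wide, tip 64 mm above the disc underside. Fixed on a beech board 476x92 mm, top 22 mm above the table: six spindles in a straight row 80 mm apart. Cone home: underside 26 mm above the table. Origin: centre of disc underside; y runs along the row.
Mind the look-alikes: they are no part of the job. What is shaped like the cone_pale_pink but blue or purple is not meant.

How it is judged:
By the outcome, as a careful person would: the job done as asked, in the order asked, and still so for the second after the job is handed in, with the robot touching nothing.
It also fails if it takes over 93 s, if anything falls off the work surface, if the arm or the gripper's body presses on something with over 40 N, if the wrist force passes 120 N, or if a joint passes its speed limit or range.

## Robot

A 6-joint arm with a two-finger parallel gripper is mounted at the origin on the work surface. World frame = base frame: x ahead of the robot, y to its left, z up, the work surface at z = 0. Lengths are in mm, angles in rad, forces in N, time in s.
With the tool pointing down it reaches from about 275 to 1000 mm from the base axis. Payload 8.4 kg.
Tool frame: the origin (TCP) lies at the very end of the fingers, on their centre line; the grasp point (between the pads) lies 19 mm behind it; z points along the fingers, y is the direction in which the jaws open and shut (so a half turn about z gives the same grasp; the last joint's range is limited). The gripper opens to 85 mm and grips with 20 to 120 N. Pads are 22 mm wide; open, the fingers measure 114 mm over their backs; the gripper's body (76 mm by 85 mm) begins 54 mm behind the grasp point. The pads swing forward as they close: fully open they stand 13 mm farther back than shut.
Start: joints at [1.189, 0.353, 1.633, -0, 1.155, -0.002], TCP at [231.708, 580.465, 231.281] pointing down, gripper open.
Joint ranges: [-2.63, 2.63], [-0.92, 2.1], [0.06, 2.66], [-1.3, 4.44], [0, 2.69], [-3.02, 3.02]. Speed limits (rad/s): [2.22, 2.22, 2.79, 3.14, 3.14, 3.14].

## Interface

Orientations are given as [roll, pitch, yaw] about the fixed x, y, z axes, in that order (R = Rz(yaw) Ry(pitch) Rx(roll)).
In Python, from rig import r gives the robot as it stands.
- The arm moves only by the tool jog_arm, never from a script. Its argument "increments" is text: rows parted by semicolons, each of 7 numbers parted by spaces: the shift along the tool's x, y, z in cm, then the turn, a rotation vector about the tool's x, y, z in rad, then the opening, from -1 (shut) to 1 (fully open). A call has exactly 8 rows; each row shifts and turns the commanded pose from where the row before left it, along the tool's axes as they then stand; what a row does not reach is not made up. A row lasts 1/10 s, in which the tool goes at most 50 mm and 8.59 degrees, less where a joint would pass 70% of its speed; a pose out of reach is approached as far as the arm can. A call with a gripper value outside its range is refused whole. The fingers move at their own pace and stop on an object; "squeeze" is the grip in N (left out, the last holds). Time passes only in rows, so rows that do not move let the fingers close, or fill a call up. It gives the time, the measured TCP pose, the force and the opening at its end, in the units of the state.
- r.sense(): the state, without advancing time (a new reading comes with each control period).
- r.grab_frame(name): name is "scene" or "side" or "wrist"; returns the picture (420x560x3 uint8, red, green, blue); there is no depth.
- r.camera_info(name): a dict with "K" (3x3 intrinsics, pixels), "dist_coeffs" ([k1, k2, p1, p2, k3] as OpenCV has them; the pictures are not rectified), "rvec" (rotation vector, rad) and "tvec" (3), from world to camera coordinates, as OpenCV has them. Camera axes: x right, y down, z forward; pixel columns grow to the right and rows downward; lengths in mm; the calibration is good to about 2 mm. A picture is of the moment at which its call begins: read the wrist's pose just before it. camera_info takes no time and is no camera call; for the wrist camera it gives the pose at the moment of the call.
- r.sign_off(): hands the job in, once; it reports no verdict.
The state is a dict: "clock": time; "qpos": joint angles; "qvel": joint speeds; "joint_efforts": joint torques, N m; "eef_pos": TCP position; "tcp_rot": TCP orientation; "contact_force": force on the tool from outside, world axes, zero at the start; "wrist_torque": the same for the moment, N m; "opening": opening from 0.0 (shut) to 1.0 (fully open).
Only numpy, scipy, OpenCV 4.12 (cv2) and the standard library are available. Lean on these libraries where they do the work, as an engineer would, in place of code of your own. Each camera call takes 0.05 s, during which the arm holds its last target.

## Working session

There is one attempt and no reset: what is moved stays moved. The work goes in short steps, Python scripts to look and compute and a tool call to move; the robot and the scene stay as the last step left them, time stands still between calls to the robot, and variables do not carry over. Pictures are saved under pics/ and viewed, and the job is handed in when it is done.

Besides the shell and the picture viewer there is one more tool, called after "Call:" in YAML: its name, and indented under it one key for each argument. jog_arm: Moves the arm, as the interface text tells. Its arguments: {"type":"object","properties":{"increments":{"type":"string"},"squeeze":{"type":"number"}},"required":["increments"]}

```bash
mkdir -p pics; ls
python3 - <<'E'
from rig import r
import cv2
print(r.sense())
for n in ["scene","side","wrist"]:
    print(n,r.camera_info(n))
    f=r.grab_frame(n); cv2.imwrite(f"pics/{n}0.png",cv2.cvtColor(f,cv2.COLOR_RGB2BGR))
E
```

```text
pics
{'clock': 0.0, 'qpos': array([ 1.18860574e+00,  3.53647030e-01,  1.63414552e+00,  5.03332298e-06,
        1.15521568e+00, -2.38301281e-03]), 'qvel': array([-0.00067942, -0.00175181, -0.0011072 ,  0.00018613, -0.00248758,
       -0.00140252]), 'joint_efforts': array([-1.50910819e-03, -6.05270934e+01, -3.42054105e+01, -4.23088807e-05,
        9.66740423e-03, -3.23640575e-05]), 'eef_pos': array([231.5201713 , 580.01146691, 230.55751795]), 'tcp_rot': array([-3.14017709e+00, -7.97533641e-06,  2.76178303e+00]), 'contact_force': array([-0.08197269,  0.62025634,  0.02401212]), 'wrist_torque': array([0.00616061, 0.01089985, 0.01138169]), 'opening': 1.0007321176224435}
scene {'K': array([[432.6956611 ,   0.        , 270.99410913],
       [  0.        , 432.6956611 , 205.05353874],
       [  0.        ,   0.        ,   1.        ]]), 'dist_coeffs': array([-0.02799536,  0.        ,  0.        ,  0.        ,  0.        ]), 'rvec': array([ 1.40946091,  1.86355956, -0.99597982]), 'tvec': array([ 139.90553071, -191.53739916, 1374.49717161])}
side {'K': array([[510.64886106,   0.        , 284.8896529 ],
       [  0.        , 510.64886106, 209.58513967],
       [  0.        ,   0.        ,   1.        ]]), 'dist_coeffs': array([0.01333932, 0.        , 0.        , 0.        , 0.        ]), 'rvec': array([ 2.3015297 , -0.24992669,  0.07929239]), 'tvec': array([-478.9929831 ,  129.72399317, 1080.60812311])}
wrist {'K': array([[349.43078142,   0.        , 280.91626837],
       [  0.        , 349.43078142, 205.87689171],
       [  0.        ,   0.        ,   1.        ]]), 'dist_coeffs': array([-0.07214586,  0.        ,  0.        ,  0.        ,  0.        ]), 'rvec': array([-2.36515124, -1.6029352 , -0.26322012]), 'tvec': array([-624.9260427 ,  -41.90326292,  380.6725904 ])}
```

View pics/scene0.png

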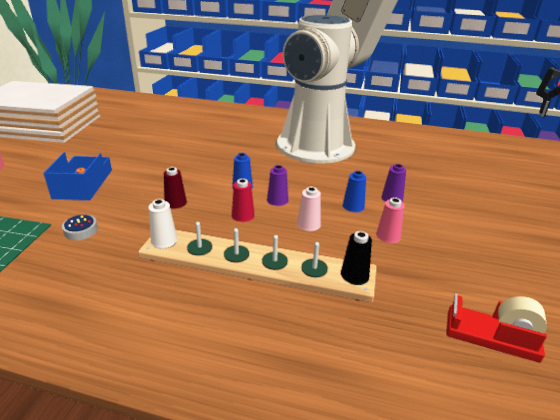

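View pics/side0.png

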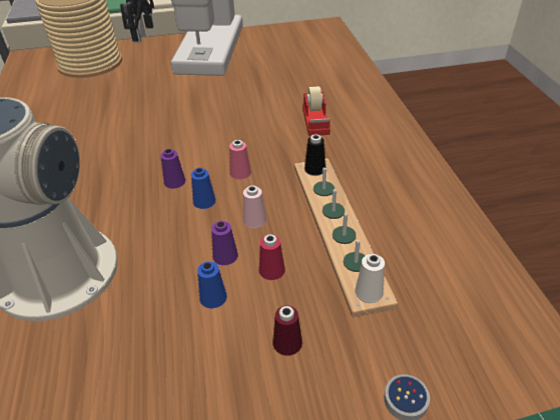

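View pics/wrist0.png

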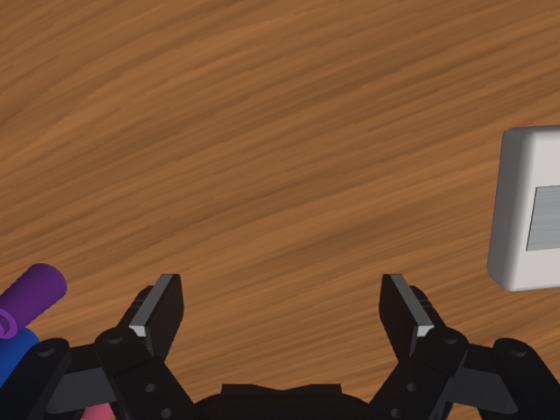

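The scene view shows the rack, with white at about (162,222), black at (357,257) and four empty spindles between them. The loose cones are burgundy (174,188), raspberry (242,200), pale pink (310,208) and rose (391,220), with blue and purple decoys behind them. I'll zoom in to measure.

Run:
```python
import cv2
a=cv2.imread('pics/scene0.png')[145:295,135:415]; cv2.imwrite('pics/sz.png',cv2.resize(a,None,fx=2.85,fy=2.85,interpolation=cv2.INTER_CUBIC))
a=cv2.imread('pics/side0.png')[125:360,155:405]; cv2.imwrite('pics/dz.png',cv2.resize(a,None,fx=2.5,fy=2.5,interpolation=cv2.INTER_CUBIC))
```

```text
(no output)
```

View pics/sz.png

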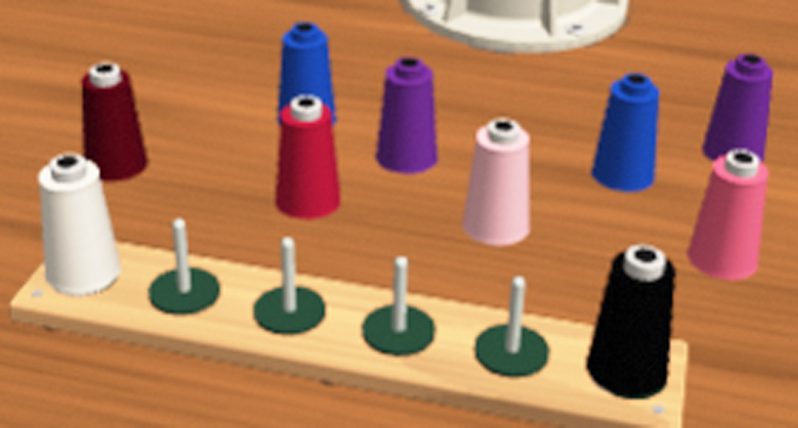

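View pics/dz.png

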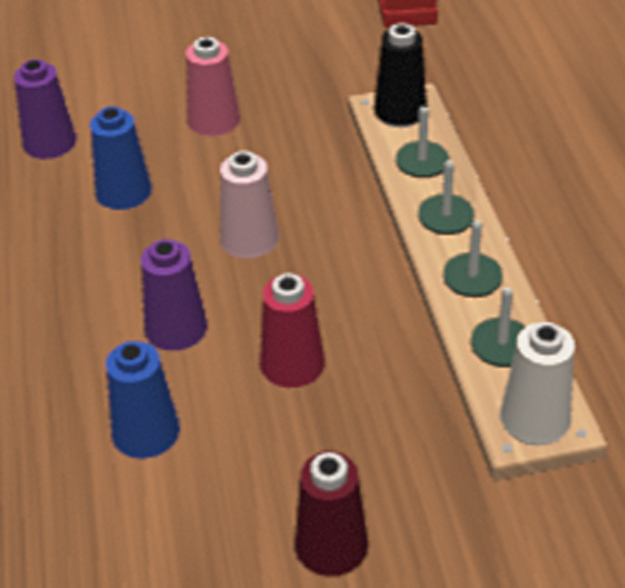

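```bash
cat > h.py <<'E'
import numpy as np,cv2
from rig import r
def ray(n,p,ci=None):
    c=ci or r.camera_info(n); R,_=cv2.Rodrigues(np.array(c['rvec'])); t=np.array(c['tvec'])
    u=cv2.undistortPoints(np.array([[p]],float),c['K'],c['dist_coeffs'])[0,0]
    return -R.T@t, R.T@np.array([u[0],u[1],1.])
def atz(n,p,z,ci=None):
    o,d=ray(n,p,ci); return (o+d*(z-o[2])/d[2])[:2]
def tri(ps,pd):
    A=[];b=[]
    for n,p in (('scene',ps),('side',pd)):
        o,d=ray(n,p); d/=np.linalg.norm(d); M=np.eye(3)-np.outer(d,d); A.append(M);b.append(M@o)
    return np.linalg.lstsq(np.vstack(A),np.hstack(b),rcond=None)[0]
E
python3 - <<'E'
from h import *
P={'bur':((106,69),(329,466),98),'ras':((306,102),(288,286),98),'pale':((504,126),(243,161),98),'rose':((742,157),(207,46),98),
'white':((68,161),(547,337),124),'t1':((179,221),(507,291),86),'t2':((288,240),(476,224),86),'t3':((401,260),(449,163),86),'t4':((518,280),(424,109),86),'black':((644,254),(402,33),124),
'b1':((305,29),(131,354),98),'p1':((408,65),(165,250),98),'b2':((636,80),(111,117),98),'p2':((750,61),(34,67),98)}
np.set_printoptions(precision=1,suppress=True)
for k,(s,d,z) in P.items():
    s=(s[0]/2.85+135-.33,s[1]/2.85+145-.33); d=(d[0]/2.5+155-.3,d[1]/2.5+125-.3)
    print(k,atz('scene',s,z),atz('side',d,z),tri(s,d))
E
```

```text
bur [ 443.2 -268.3] [ 435.9 -278.1] [ 436.  -273.4   92.9]
ras [447. -93.] [ 440.  -103.6] [440.1 -96.6  92.5]
pale [437.7  64.7] [429.7  54.2] [429.9  62.7  92.2]
rose [430.  244.3] [423.  233.1] [423.1 243.9  92.3]
white [ 616.1 -209.3] [ 609.  -221.1] [ 610.3 -214.8  118.4]
t1 [ 611.5 -131.5] [ 609.1 -136.5] [ 609.5 -133.5   83.6]
t2 [610.9 -51.5] [607.8 -56.9] [608.4 -53.2  83.3]
t3 [610.7  28.3] [607.4  23.8] [608.1  27.2  83.5]
t4 [609.8 107.5] [606.1 103.1] [606.9 106.9  83.4]
black [610.2 184.8] [602.4 173.3] [604.3 183.9 118.2]
b1 [ 324.3 -134.9] [ 313.1 -146.4] [ 312.4 -139.5   91.2]
p1 [362.7 -31.2] [350.5 -41.3] [350.6 -34.2  91.3]
b2 [332.2 155.7] [322.3 143.1] [321.5 154.5  91. ]
p2 [268.7 246.5] [256.8 237.7] [256.  247.2  91.6]
```

The four pins are at x≈608 and y≈-133, -53, 27 and 107. White is at the -y end, so the order is pale, rose, raspberry, burgundy. I'll start by turning the tool to yaw π/2, which puts the jaws along world x. Tool x is then +Y, tool y is +X and tool z is down.

Call:
jog_arm:
  increments: "0 0 0.4 0 0 0.149 1;0 0 0.4 0 0 0.149 1;0 0 0.4 0 0 0.149 1;0 0 0.4 0 0 0.149 1;0 0 0.4 0 0 0.149 1;0 0 0.4 0 0 0.149 1;0 0 0.4 0 0 0.149 1;0 0 0.4 0 0 0.148 1"
  squeeze: 40

```text
clock: 0.95
eef_pos: [231.6, 580.2, 198.8]
tcp_rot: [-3.141, 0.001, 1.565]
contact_force: [0.3, -0.2, 0.1]
opening: 1.003
```

Call:
jog_arm:
  increments: "-4.2 2.4 0 0 0 0 1;-4.2 2.4 0 0 0 0 1;-4.2 2.4 0 0 0 0 1;-4.2 2.4 0 0 0 0 1;-4.2 2.4 0 0 0 0 1;-4.2 2.4 0 0 0 0 1;-4.2 2.4 0 0 0 0 1;-4.2 2.4 0 0 0 0 1"

```text
clock: 1.75
eef_pos: [424.3, 242.6, 199.3]
tcp_rot: [3.141, -0.0, 1.571]
contact_force: [-0.1, 0.7, -0.0]
opening: 0.999
```

Call:
jog_arm:
  increments: "0 0 1 0 0 0 1;0 0 0.5 0 0 0 1;0 0 0 0 0 0 1;0 0 0 0 0 0 1;0 0 0 0 0 0 1;0 0 0 0 0 0 1;0 0 0 0 0 0 1;0 0 0 0 0 0 1"

```text
clock: 2.55
eef_pos: [423.6, 244.7, 184.4]
tcp_rot: [3.141, -0.0, 1.571]
contact_force: [0.3, 0.2, 0.6]
opening: 0.999
```

Run:
```python
from h import *
s=r.sense();print(s['eef_pos'],s['tcp_rot'],s['qpos'])
for n in ["wrist","side"]:
    f=r.grab_frame(n); cv2.imwrite(f"pics/{n}1.png",cv2.cvtColor(f,cv2.COLOR_RGB2BGR))
```

```text
[423.63559958 244.74205021 184.39639265] [ 3.14141063e+00 -9.30317577e-05  1.57132493e+00] [ 5.20815696e-01  1.97210466e-01  1.96457210e+00 -1.17618924e-05
  9.79605904e-01  5.20293652e-01]
```

View pics/wrist1.png

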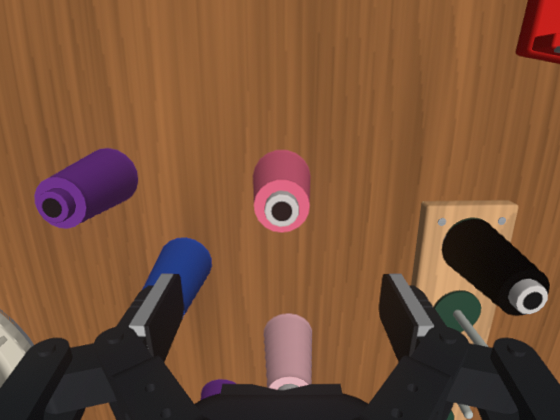

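View pics/side1.png

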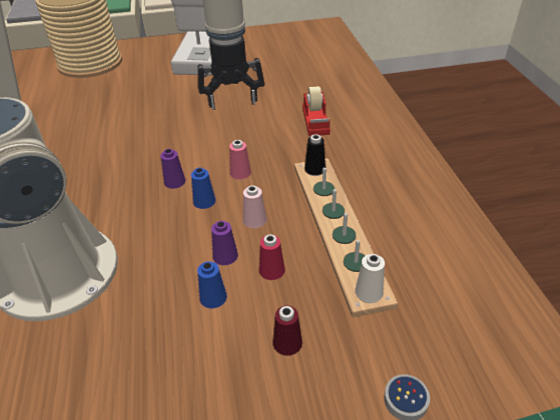

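Run:
```python
from h import *
c=r.camera_info('wrist');R=cv2.Rodrigues(c['rvec'])[0];print('cam',-R.T@c['tvec'],R)
for nm,p in dict(rose=(282,211),blk=(530,297)).items():
  for z in(98,92): print(nm,z,atz('wrist',p,z),atz('wrist',p,z+26))
for n in('side','scene'):
  c=r.camera_info(n);print(cv2.projectPoints(np.array([[423.6,244.7,184.4],[423.6,244.7,98]]),c['rvec'],c['tvec'],c['K'],c['dist_coeffs'])[0])
```

```text
cam [423.94207973 328.34460852 326.45244857] [[ 9.99999977e-01  1.33481231e-04  1.67665250e-04]
 [ 7.22539922e-05 -9.46532334e-01  3.22608952e-01]
 [ 2.01762821e-04 -3.22608932e-01 -9.46532322e-01]]
rose 98 [424.74360044 246.72332001] [424.65237997 256.01257699]
rose 92 [424.76465131 244.57964533] [424.67343085 253.8689023 ]
blk 98 [622.81587349 173.65415981] [600.18219778 191.25936252]
blk 92 [628.03902943 169.59142072] [605.40535371 187.19662343]
[[[233.91971906 109.67679569]]

 [[237.10187057 140.3876231 ]]]
[[[402.65429164 162.31734725]]

 [[395.3023329  198.27322856]]]
```

The wrist view puts the rose cone (neck at (282,211)) at about (424.5,245), which matches the triangulation. I'll descend and grip it.

Call:
jog_arm:
  increments: "0 0 4 0 0 0 1;0 0 4 0 0 0 1;0 0 3.5 0 0 0 1;0 0 1.8 0 0 0 1;0 0 0.5 0 0 0 1;0 0 0 0 0 0 1;0 0 0 0 0 0 -1;0 0 0 0 0 0 -1"

```text
clock: 3.45
eef_pos: [424.6, 244.9, 47.5]
tcp_rot: [3.14, -0.001, 1.571]
contact_force: [0.9, 0.3, -0.2]
opening: 0.69
```

Call:
jog_arm:
  increments: "0 0 0 0 0 0 -1;0 0 0 0 0 0 -1;0 0 0 0 0 0 -1;0 0 0 0 0 0 -1;0 0 0 0 0 0 -1;0 0 0 0 0 0 -1;0 0 0 0 0 0 -1;0 0 0 0 0 0 -1"

```text
clock: 4.25
eef_pos: [424.3, 244.9, 47.7]
tcp_rot: [3.14, -0.001, 1.571]
contact_force: [-2.5, -1.0, 12.4]
opening: 0.535
```

Call:
jog_arm:
  increments: "0 0 -1 0 0 0 -1;0 0 -2 0 0 0 -1;0 0 -3 0 0 0 -1;0 0 -3 0 0 0 -1;0 0 -3 0 0 0 -1;0 0 -1 0 0 0 -1;0 0 0 0 0 0 -1;0 0 0 0 0 0 -1"

```text
clock: 5.05
eef_pos: [423.2, 244.1, 175.6]
tcp_rot: [-3.141, 0.0, 1.571]
contact_force: [0.2, -0.7, -2.6]
opening: 0.533
```

Run:
```python
from h import *
s=r.sense();print(s['eef_pos'],s['opening'],s['contact_force'])
for n in ["side"]:
    f=r.grab_frame(n)[60:260,150:400]; cv2.imwrite(f"pics/{n}2.png",cv2.cvtColor(cv2.resize(f,None,fx=2.5,fy=2.5),cv2.COLOR_RGB2BGR))
```

```text
[423.18600744 244.13081463 175.56464121] 0.5332348918171189 [ 0.1933476  -0.66659048 -2.61701259]
```

View pics/side2.png

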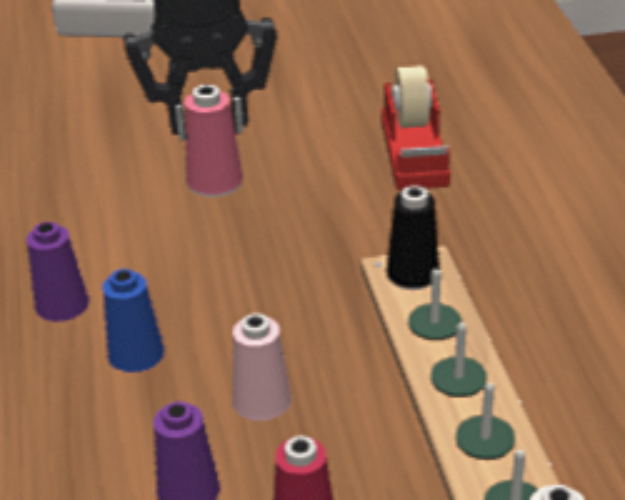

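The side view shows the rose cone held upright at about (208,140) in the zoomed crop. Next I'll carry it to spindle 2.

Call:
jog_arm:
  increments: "-2 1 0 0 0 0 -1;-4 2 0 0 0 0 -1;-4 2.5 0 0 0 0 -1;-4 2.5 0 0 0 0 -1;-4 2.5 0 0 0 0 -1;-4 2.5 0 0 0 0 -1;-4 2.5 0 0 0 0 -1;-2 1.5 0 0 0 0 -1"

```text
clock: 5.9
eef_pos: [594.3, -38.8, 174.3]
tcp_rot: [-3.14, 0.001, 1.569]
contact_force: [0.6, 1.1, -0.4]
opening: 0.537
```

Call:
jog_arm:
  increments: "-1.3 1 0 0 0 0 -1;-0.5 0.4 0 0 0 0 -1;0 0 0 0 0 0 -1;0 0 0 0 0 0 -1;0 0 0 0 0 0 -1;0 0 0 0 0 0 -1;0 0 0 0 0 0 -1;0 0 0 0 0 0 -1"

```text
clock: 6.7
eef_pos: [607.6, -53.2, 176.4]
tcp_rot: [3.141, 0.0, 1.571]
contact_force: [0.6, -0.1, -2.0]
opening: 0.531
```

```bash
cat > look.py <<'E'
from h import *
import sys
def go(tag,pair=("side","scene")):
    s=r.sense();print(s['clock'],s['eef_pos'],s['tcp_rot'],s['opening'],s['contact_force'])
    B={'side':(60,360,150,410),'scene':(100,300,130,430)}
    ims=[]
    for n in pair:
        a,b,c,d=B[n]; f=r.grab_frame(n)[a:b,c:d]; f=cv2.resize(f,(int((d-c)*500/(b-a)),500),interpolation=cv2.INTER_CUBIC) if n=='side' else cv2.resize(f,(350*(d-c)//(b-a)*1,350))
        cv2.imwrite(f'pics/{n}_{tag}.png',cv2.cvtColor(f,cv2.COLOR_RGB2BGR))
go(sys.argv[1])
E
python3 look.py a
```

```text
6.7 [607.63041747 -53.22073551 176.44971143] [3.14137544e+00 2.65205110e-05 1.57121024e+00] 0.5314071361655859 [ 0.58070814 -0.13602823 -2.03017748]
```

View pics/side_a.png

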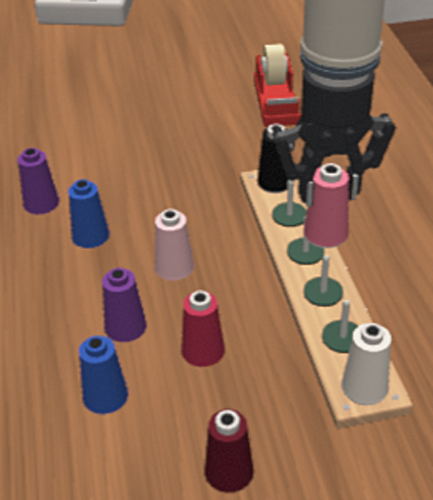

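View pics/scene_a.png

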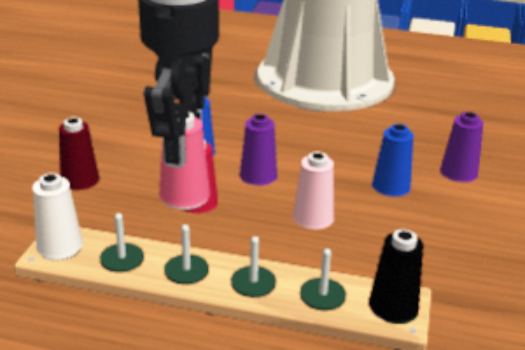

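The rose cone is hanging over spindle 2 in both views, so I'll lower it.

Call:
jog_arm:
  increments: "0 0 1 0 0 0 -1;0 0 2 0 0 0 -1;0 0 2 0 0 0 -1;0 0 2 0 0 0 -1;0 0 2 0 0 0 -1;0 0 1 0 0 0 -1;0 0 0.2 0 0 0 -1;0 0 0 0 0 0 -1"

```text
clock: 7.6
eef_pos: [607.2, -53.5, 74.0]
tcp_rot: [-3.14, -0.0, 1.571]
contact_force: [-0.2, -0.5, -1.4]
opening: 0.538
```

Call:
jog_arm:
  increments: "0 0 0.1 0 0 0 -1;0 0 0 0 0 0 -1;0 0 0 0 0 0 -1;0 0 0 0 0 0 0.7;0 0 0 0 0 0 0.7;0 0 0 0 0 0 0.7;0 0 0 0 0 0 0.9;0 0 0 0 0 0 0.9"

```text
clock: 8.4
eef_pos: [607.7, -53.5, 73.2]
tcp_rot: [3.142, -0.0, 1.571]
contact_force: [-0.0, 0.3, -0.4]
opening: 0.949
```

Call:
jog_arm:
  increments: "0 0 -1 0 0 0 1;0 0 -2 0 0 0 1;0 0 -3 0 0 0 1;0 0 -3 0 0 0 1;0 0 -1.5 0 0 0 1;0 0 0 0 0 0 1;1.5 -2 0 0 0 0 1;3 -4 0 0 0 0 1"

```text
clock: 9.2
eef_pos: [548.5, -9.2, 177.1]
tcp_rot: [3.141, 0.0, 1.569]
contact_force: [-0.4, 1.9, 0.1]
opening: 1.004
```

```bash
python3 look.py b
```

```text
9.2 [548.45421553  -9.19007487 177.06300375] [3.14099875e+00 2.89209620e-04 1.56895322e+00] 1.0038493533322355 [-0.38991225  1.86160923  0.11889001]
```

View pics/side_b.png

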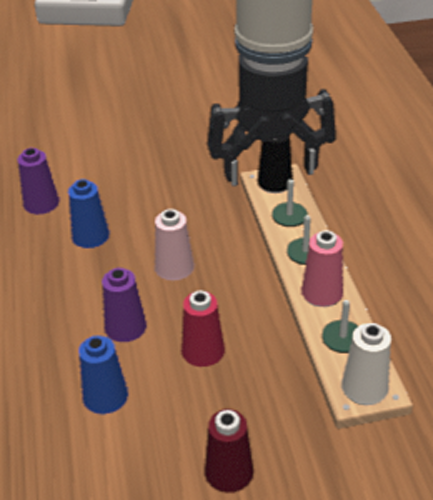

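View pics/scene_b.png

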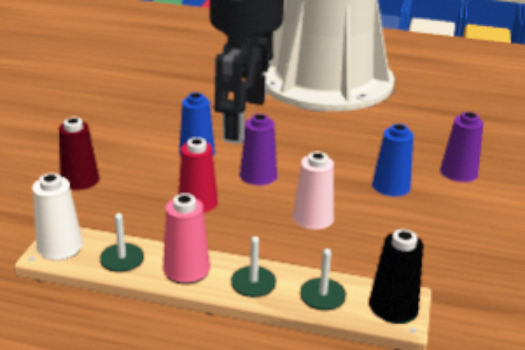

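Rose is seated on spindle 2. Next is the pale pink cone.

Call:
jog_arm:
  increments: "2.5 -4 0 0 0 0 1;2.5 -4 0 0 0 0 1;1.5 -2.5 0 0 0 0 1;0.65 -1.2 0 0 0 0 1;0 0 0 0 0 0 1;0 0 0 0 0 0 1;0 0 0 0 0 0 1;0 0 0 0 0 0 1"

```text
clock: 10.1
eef_pos: [431.7, 62.5, 178.2]
tcp_rot: [3.141, 0.0, 1.57]
contact_force: [0.1, -0.5, 0.6]
opening: 1.002
```

Call:
jog_arm:
  increments: "0 0 4 0 0 0 1;0 0 4 0 0 0 1;0 0 3 0 0 0 1;0 0 1.5 0 0 0 1;0 0 0.6 0 0 0 1;0 0 0 0 0 0 1;0 0 0 0 0 0 1;0 0 0 0 0 0 -1"

```text
clock: 10.9
eef_pos: [431.7, 63.0, 48.2]
tcp_rot: [3.14, -0.0, 1.571]
contact_force: [0.9, -0.7, 0.5]
opening: 0.859
```

Call:
jog_arm:
  increments: "0 0 0 0 0 0 -1;0 0 0 0 0 0 -1;0 0 0 0 0 0 -1;0 0 0 0 0 0 -1;0 0 0 0 0 0 -1;0 0 0 0 0 0 -1;0 0 0 0 0 0 -1;0 0 0 0 0 0 -1"

```text
clock: 11.7
eef_pos: [431.2, 63.1, 48.3]
tcp_rot: [3.14, -0.0, 1.571]
contact_force: [-3.3, -0.3, 13.7]
opening: 0.533
```

Call:
jog_arm:
  increments: "0 0 -1 0 0 0 -1;0 0 -2 0 0 0 -1;0 0 -3 0 0 0 -1;0 0 -3 0 0 0 -1;0 0 -3 0 0 0 -1;0 0 -1.5 0 0 0 -1;-2 0 0 0 0 0 -1;-4 1 0 0 0 0 -1"

```text
clock: 12.5
eef_pos: [440.2, 3.8, 183.5]
tcp_rot: [3.14, -0.001, 1.574]
contact_force: [-0.1, 0.0, -0.7]
opening: 0.53
```

Call:
jog_arm:
  increments: "-4 2 0 0 0 0 -1;-4 2 0 0 0 0 -1;-3.5 2 0 0 0 0 -1;-1.5 3 0 0 0 0 -1;-0.6 3 0 0 0 0 -1;0 3 0 0 0 0 -1;0 1.2 0 0 0 0 -1;0 0.6 0 0 0 0 -1"

```text
clock: 13.3
eef_pos: [609.0, -132.9, 182.3]
tcp_rot: [-3.141, -0.0, 1.571]
contact_force: [-0.6, -0.3, -1.2]
opening: 0.537
```

Call:
jog_arm:
  increments: "0 0 0 0 0 0 -1;0 0 0 0 0 0 -1;0 0 0 0 0 0 -1;0 0 0 0 0 0 -1;0 0 0 0 0 0 -1;0 0 0 0 0 0 -1;0 0 0 0 0 0 -1;0 0 0 0 0 0 -1"

```text
clock: 14.1
eef_pos: [608.7, -133.0, 182.3]
tcp_rot: [-3.142, 0.0, 1.571]
contact_force: [0.4, 0.6, -1.3]
opening: 0.53
```

```bash
python3 look.py c
```

```text
14.1 [ 608.69967119 -133.03831834  182.27280662] [-3.14156486e+00  3.25571066e-06  1.57080736e+00] 0.5295294335069753 [ 0.41418037  0.59594458 -1.27196322]
```

View pics/side_c.png

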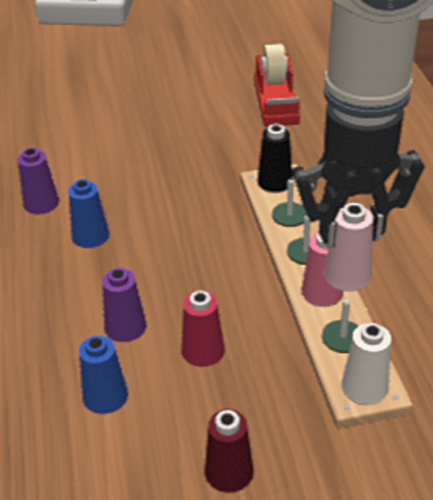

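The pale cone is upright over spindle 1.

Call:
jog_arm:
  increments: "0 0 1 0 0 0 -1;0 0 2 0 0 0 -1;0 0 2 0 0 0 -1;0 0 2 0 0 0 -1;0 0 2 0 0 0 -1;0 0 1.2 0 0 0 -1;0 0 0.5 0 0 0 -1;0 0 0.1 0 0 0 -1"

```text
clock: 15.0
eef_pos: [608.0, -132.9, 74.5]
tcp_rot: [-3.14, -0.0, 1.571]
contact_force: [-5.8, 1.4, 8.9]
opening: 0.532
```

Call:
jog_arm:
  increments: "0 0 0.1 0 0 0 -1;0 0 0 0 0 0 -1;0 0 0 0 0 0 -1;0 0 0 0 0 0 0.7;0 0 0 0 0 0 0.7;0 0 0 0 0 0 0.7;0 0 0 0 0 0 0.9;0 0 0 0 0 0 0.9"

```text
clock: 15.8
eef_pos: [608.8, -133.0, 73.3]
tcp_rot: [3.141, 0.0, 1.571]
contact_force: [-0.5, 1.2, -0.1]
opening: 0.947
```

Call:
jog_arm:
  increments: "0 0 -1 0 0 0 1;0 0 -2 0 0 0 1;0 0 -3 0 0 0 1;0 0 -3 0 0 0 1;0 0 -1.5 0 0 0 1;0 0 0 0 0 0 1;0.4 -3 0 0 0 0 1;0.8 -4 0 0 0 0 1"

```text
clock: 16.6
eef_pos: [538.3, -121.1, 176.8]
tcp_rot: [-3.141, -0.0, 1.571]
contact_force: [-0.0, 0.6, 0.1]
opening: 1.003
```

```bash
python3 look.py d
```

```text
16.6 [ 538.30052018 -121.05065143  176.81024545] [-3.14087646e+00 -9.69117394e-05  1.57080706e+00] 1.0025132566371093 [-0.03224798  0.62013839  0.09343713]
```

View pics/scene_d.png

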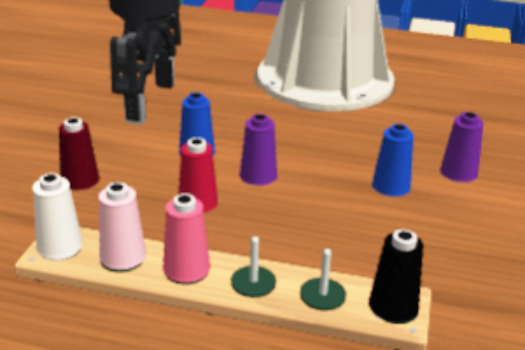

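The pale cone is seated on spindle 1. Now the raspberry cone at about (441,-96.5).

Call:
jog_arm:
  increments: "0.8 -4 0 0 0 0 1;0.8 -3.5 0 0 0 0 1;0.6 -1.5 0 0 0 0 1;0.3 -0.75 0 0 0 0 1;0 0 0 0 0 0 1;0 0 0 0 0 0 1;0 0 0 0 0 0 1;0 0 0 0 0 0 1"

```text
clock: 17.5
eef_pos: [441.9, -96.2, 178.2]
tcp_rot: [3.141, 0.0, 1.571]
contact_force: [0.3, 0.1, -1.2]
opening: 0.996
```

Call:
jog_arm:
  increments: "0 0 4 0 0 0 1;0 0 4 0 0 0 1;0 0 3 0 0 0 1;0 0 1.5 0 0 0 1;0 0 0.5 0 0 0 1;0 0 0 0 0 0 1;0 0 0 0 0 0 1;0 0 0 0 0 0 -1"

```text
clock: 18.3
eef_pos: [442.1, -96.3, 49.3]
tcp_rot: [3.14, 0.0, 1.571]
contact_force: [0.5, -0.2, 0.3]
opening: 0.854
```

Call:
jog_arm:
  increments: "0 0 0 0 0 0 -1;0 0 0 0 0 0 -1;0 0 0 0 0 0 -1;0 0 0 0 0 0 -1;0 0 0 0 0 0 -1;0 0 0 0 0 0 -1;0 0 0 0 0 0 -1;0 0 0 0 0 0 -1"

```text
clock: 19.1
eef_pos: [441.6, -96.2, 49.3]
tcp_rot: [3.141, 0.0, 1.571]
contact_force: [-2.7, 1.2, 13.3]
opening: 0.531
```

Call:
jog_arm:
  increments: "0 0 -1 0 0 0 -1;0 0 -2 0 0 0 -1;0 0 -3 0 0 0 -1;0 0 -3 0 0 0 -1;0 0 -3 0 0 0 -1;0 0 -1.5 0 0 0 -1;2 0 0 0 0 0 -1;4 1 0 0 0 0 -1"

```text
clock: 19.9
eef_pos: [451.0, -36.9, 184.6]
tcp_rot: [3.14, 0.001, 1.568]
contact_force: [0.7, 0.1, -0.8]
opening: 0.526
```

Call:
jog_arm:
  increments: "4 2 0 0 0 0 -1;1.7 3 0 0 0 0 -1;0.6 3 0 0 0 0 -1;0 3 0 0 0 0 -1;0 2.5 0 0 0 0 -1;0 1.5 0 0 0 0 -1;0 0.6 0 0 0 0 -1;0 0 0 0 0 0 -1"

```text
clock: 20.7
eef_pos: [607.3, 26.9, 183.4]
tcp_rot: [-3.141, 0.0, 1.571]
contact_force: [-0.3, 1.3, -0.7]
opening: 0.524
```

Call:
jog_arm:
  increments: "0 0 0 0 0 0 -1;0 0 0 0 0 0 -1;0 0 0 0 0 0 -1;0 0 0 0 0 0 -1;0 0 0 0 0 0 -1;0 0 0 0 0 0 -1;0 0 0 0 0 0 -1;0 0 0 0 0 0 -1"

```text
clock: 21.5
eef_pos: [607.2, 27.0, 183.2]
tcp_rot: [-3.142, -0.0, 1.571]
contact_force: [-0.6, 0.2, -0.4]
opening: 0.53
```

```bash
python3 look.py e
```

```text
21.5 [607.19844395  26.98120794 183.2482037 ] [-3.14153916e+00 -5.90650046e-06  1.57080097e+00] 0.5296431465616298 [-0.64294248  0.19162529 -0.35439673]
```

View pics/side_e.png

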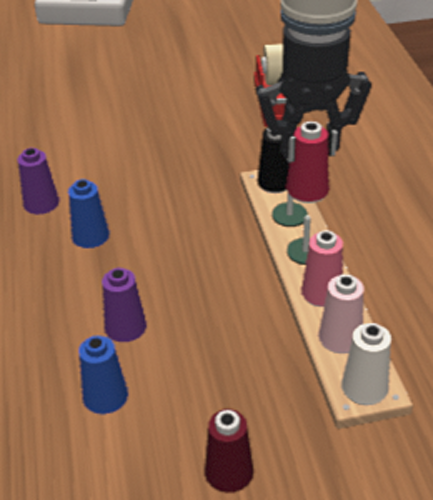

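The raspberry cone is over spindle 3 and upright.

Call:
jog_arm:
  increments: "0 0 1 0 0 0 -1;0 0 2 0 0 0 -1;0 0 2 0 0 0 -1;0 0 2 0 0 0 -1;0 0 2 0 0 0 -1;0 0 1.2 0 0 0 -1;0 0 0.5 0 0 0 -1;0 0 0.1 0 0 0 -1"

```text
clock: 22.4
eef_pos: [606.6, 27.0, 75.5]
tcp_rot: [-3.14, 0.0, 1.571]
contact_force: [-5.4, 0.8, 9.7]
opening: 0.53
```

Call:
jog_arm:
  increments: "0 0 0 0 0 0 -1;0 0 0 0 0 0 -1;0 0 0 0 0 0 -1;0 0 0 0 0 0 0.7;0 0 0 0 0 0 0.7;0 0 0 0 0 0 0.7;0 0 0 0 0 0 0.9;0 0 0 0 0 0 0.9"

```text
clock: 23.2
eef_pos: [607.3, 27.0, 75.3]
tcp_rot: [3.141, -0.0, 1.571]
contact_force: [-0.1, 0.0, -0.6]
opening: 0.947
```

Call:
jog_arm:
  increments: "0 0 -1 0 0 0 1;0 0 -2 0 0 0 1;0 0 -3 0 0 0 1;0 0 -3 0 0 0 1;0 0 -1.5 0 0 0 1;-1 -1 0 0 0 0 1;-3 -2 0 0 0 0 1;-4 -2.5 0 0 0 0 1"

```text
clock: 24.0
eef_pos: [550.5, -53.2, 178.9]
tcp_rot: [-3.14, -0.0, 1.573]
contact_force: [0.0, -0.6, -0.2]
opening: 1.002
```

```bash
python3 look.py f
```

```text
24.0 [550.54076511 -53.21820494 178.86401281] [-3.14003725e+00 -1.61040675e-04  1.57312095e+00] 1.0022650956513512 [ 0.04742186 -0.63471514 -0.21072518]
```

View pics/scene_f.png

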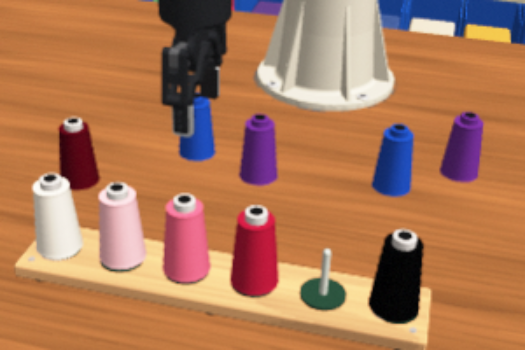

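Raspberry is seated on spindle 3. Last is the burgundy cone.

Call:
jog_arm:
  increments: "-4 -2.2 0 0 0 0 1;-4 -2.2 0 0 0 0 1;-4 -2.2 0 0 0 0 1;-4 -2.2 0 0 0 0 1;-3.5 -1.5 0 0 0 0 1;-1.8 -0.8 0 0 0 0 1;-0.7 -0.4 0 0 0 0 1;0 0 0 0 0 0 1"

```text
clock: 24.9
eef_pos: [436.2, -273.1, 179.4]
tcp_rot: [-3.14, -0.001, 1.569]
contact_force: [0.5, 0.6, 0.7]
opening: 0.999
```

Call:
jog_arm:
  increments: "0 0 0 0 0 0 1;0 0 0 0 0 0 1;0 0 4 0 0 0 1;0 0 4 0 0 0 1;0 0 3 0 0 0 1;0 0 1.5 0 0 0 1;0 0 0.6 0 0 0 1;0 0 0 0 0 0 1"

```text
clock: 25.7
eef_pos: [437.3, -272.2, 48.8]
tcp_rot: [-3.141, -0.001, 1.572]
contact_force: [0.1, -0.1, 0.0]
opening: 1.002
```

Call:
jog_arm:
  increments: "0 0 0 0 0 0 1;0 0 0 0 0 0 -1;0 0 0 0 0 0 -1;0 0 0 0 0 0 -1;0 0 0 0 0 0 -1;0 0 0 0 0 0 -1;0 0 0 0 0 0 -1;0 0 0 0 0 0 -1"

```text
clock: 26.5
eef_pos: [437.5, -273.4, 50.4]
tcp_rot: [3.141, 0.001, 1.571]
contact_force: [-2.2, 1.5, 10.5]
opening: 0.534
```

Call:
jog_arm:
  increments: "0 0 0 0 0 0 -1;0 0 -1 0 0 0 -1;0 0 -2 0 0 0 -1;0 0 -3 0 0 0 -1;0 0 -3 0 0 0 -1;0 0 -3 0 0 0 -1;0 0 -1.5 0 0 0 -1;2 0 0 0 0 0 -1"

```text
clock: 27.3
eef_pos: [438.9, -255.1, 187.6]
tcp_rot: [3.137, 0.004, 1.569]
contact_force: [0.9, 0.6, -1.8]
opening: 0.529
```

Call:
jog_arm:
  increments: "4 0.5 0 0 0 0 -1;4.5 1 0 0 0 0 -1;4.5 1 0 0 0 0 -1;4.5 1 0 0 0 0 -1;4.5 1 0 0 0 0 -1;4.5 1 0 0 0 0 -1;4 1 0 0 0 0 -1;3 1 0 0 0 0 -1"

```text
clock: 28.1
eef_pos: [512.2, 84.4, 184.9]
tcp_rot: [3.141, -0.0, 1.572]
contact_force: [-0.4, -1.3, -1.6]
opening: 0.533
```

Call:
jog_arm:
  increments: "1.8 2 0 0 0 0 -1;0.7 3 0 0 0 0 -1;0 2.5 0 0 0 0 -1;0 1.3 0 0 0 0 -1;0 0.6 0 0 0 0 -1;0 0 0 0 0 0 -1;0 0 0 0 0 0 -1;0 0 0 0 0 0 -1"

```text
clock: 28.9
eef_pos: [605.2, 106.7, 184.3]
tcp_rot: [-3.141, 0.0, 1.571]
contact_force: [-0.7, 0.2, -1.4]
opening: 0.53
```

```bash
python3 look.py g
```

```text
28.9 [605.21666847 106.73467668 184.33086309] [-3.14084363e+00  7.66430376e-05  1.57053863e+00] 0.5297406109286968 [-0.72517408  0.23756363 -1.40013946]
```

View pics/side_g.png

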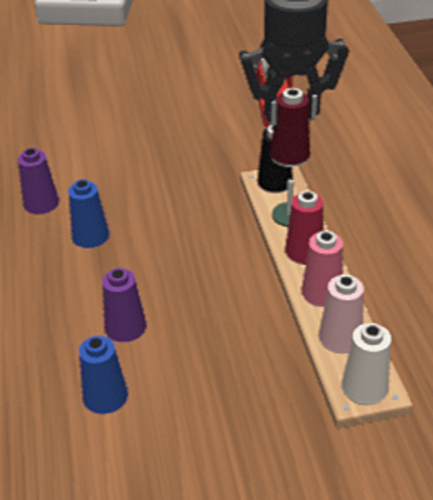

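The burgundy cone is over spindle 4. I'll shift x by +2 mm and lower it.

Call:
jog_arm:
  increments: "0 0.2 1 0 0 0 -1;0 0 2 0 0 0 -1;0 0 2 0 0 0 -1;0 0 2 0 0 0 -1;0 0 2 0 0 0 -1;0 0 1.2 0 0 0 -1;0 0 0.5 0 0 0 -1;0 0 0.1 0 0 0 -1"

```text
clock: 29.8
eef_pos: [607.6, 106.9, 76.5]
tcp_rot: [-3.14, 0.0, 1.571]
contact_force: [-5.1, -0.2, 6.6]
opening: 0.529
```

Call:
jog_arm:
  increments: "0 0 0 0 0 0 -1;0 0 0 0 0 0 -1;0 0 0 0 0 0 -1;0 0 0 0 0 0 0.7;0 0 0 0 0 0 0.7;0 0 0 0 0 0 0.7;0 0 0 0 0 0 0.9;0 0 0 0 0 0 0.9"

```text
clock: 30.6
eef_pos: [608.2, 106.9, 76.3]
tcp_rot: [3.142, 0.0, 1.571]
contact_force: [-0.5, 0.8, -0.1]
opening: 0.952
```

Call:
jog_arm:
  increments: "0 0 -1 0 0 0 1;0 0 -2 0 0 0 1;0 0 -3 0 0 0 1;0 0 -3 0 0 0 1;0 0 -1.5 0 0 0 1;0 -1 0 0 0 0 1;0 -2 0 0 0 0 1;0 -4 0 0 0 0 1"

```text
clock: 31.4
eef_pos: [537.8, 106.8, 180.0]
tcp_rot: [-3.141, 0.0, 1.57]
contact_force: [-0.5, 0.3, -0.7]
opening: 0.996
```

Call:
jog_arm:
  increments: "0 -4 -2 0 0 0 1;0 -4 -2 0 0 0 1;0 -4 -2 0 0 0 1;0 -2 -1 0 0 0 1;0 0 0 0 0 0 1;0 0 0 0 0 0 1;0 0 0 0 0 0 1;0 0 0 0 0 0 1"

```text
clock: 32.2
eef_pos: [398.6, 106.9, 250.3]
tcp_rot: [-3.14, 0.0, 1.57]
contact_force: [-0.4, 0.2, -0.1]
opening: 1.001
```

```bash
python3 look.py h
```

```text
32.2 [398.58546481 106.87027355 250.3399414 ] [-3.14013759e+00  4.28376599e-04  1.57048622e+00] 1.0008321714127055 [-0.37281772  0.17625733 -0.11307095]
```

View pics/scene_h.png

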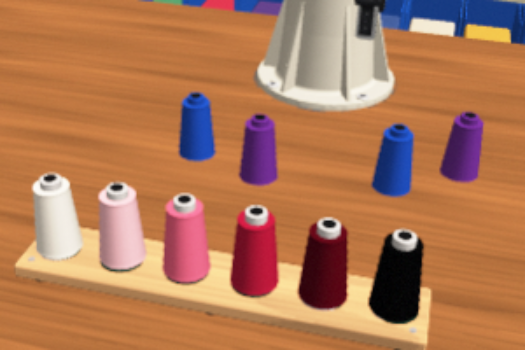

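View pics/side_h.png

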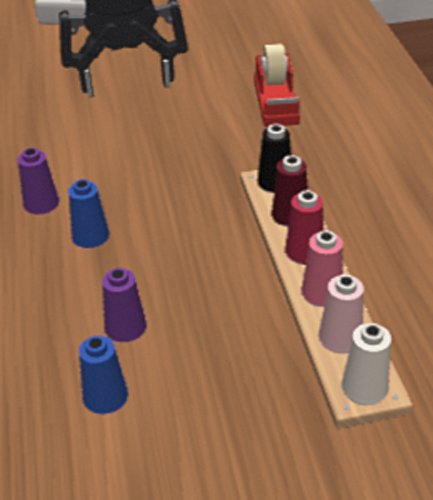

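Both views show all six cones upright, their tops in one even line, and the gripper well clear.

```bash
python3 -c "
from rig import r
print(r.sign_off(), r.sense()['clock'])"
```

```text
the job is handed in; nothing more can be done
the job is handed in; nothing more can be done
```

The job is handed in with all four cones on the rack. From one end, the row runs white, pale pink, rose, raspberry, burgundy, black. It took about 32 s of the 93 s allowed.

- **Final check:** The last scene and side pictures show all six cones upright, with their tops in one even line, so each looks right down on its disc. The gripper was open and well clear. The white and black cones and the blue and purple look-alikes look unmoved.
- **Forces:** I saw at most about 14 N in the readings after each move. I did not see values in between.
- **Disagreement:** Reading the cone tops at their nominal 98 mm (124 mm on the rack), the two fixed cameras differed by about 12 mm. Triangulation put the points I had picked about 6 mm lower, so I used the triangulated positions. The wrist camera agreed with them within about 2 mm for the rose cone.

No check failed.

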